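# Uncover the gearbox and nest its end cover

## Task

The red-brown cover nest is needed, so put the steel straightedge that was left lying over it back flat in its open wooden case. Lift the loose aluminium end cover straight off the tilted blue gearbox housing without tipping it as it comes off, and seat it in the nest: flat, square and fully down in the pocket, boss up, either way round. Set both down gently rather than dropping them, let go, and leave the drill, the oil bottle, the caliper and the screw dish where they stand.

Things in the scene. Friction and masses are not known exactly. Their poses are not given: they have to be found in the camera images.
- cover: Loose cast aluminium end cover, 0.36 kg, its screws out, lying on the housing's open face, so tilted 30 degrees. Flange 120 (x) x 88 (y) x 10 mm; under it a spigot 84 x 52 mm, 6 mm deep, sits in the housing's opening with 2 mm play a side (it stops the cover sliding off). Origin: centre of the flange's underside; z out of the boss, x along the length. Same either way round.
- cover_grip (a point): Point in the cover's boss, on its z axis 32 mm above its origin, where to grip. The oblong boss stands 26 mm up from the flange (10 to 36 mm above the origin), 80 mm long (x, rounded ends, flat sides 36 mm long) and 44 mm wide (y): grip it across y. Fingertips 3 mm above the flange when the TCP is here. Axes as the cover's.
- housing: Blue gearbox housing clamped fast in a grey angle vise. Open face 120 (x) x 88 (y) mm, opening 88 x 56 mm. Origin: centre of that face, 163 mm above the bench; z out of the face, leaning 30 degrees from vertical to the vise's front; x up the slope, y level. The cover comes off along z. Jaws and vise (124 mm wide) stay below the plane of the face.
- nest: Fixed red-brown block 160 (x) x 128 (y) x 25 mm on a plate 224 x 128 mm, with a pocket 123 x 91 mm for the cover, bevelled 3 mm at its top edge, and a deeper relief 92 x 60 mm for the spigot. Two fixed strap clamps with black knobs, swung aside, stand 98 mm from its centre along x, 48 mm high. Origin: underside centre, on the bench; x along the pocket, z up. Same either way round.
- nest_seat (a point): Centre of the ledge in the nest's pocket, 18 mm above the bench and 7 mm below the block's top: the cover's origin belongs here (its flange then stands 3 mm proud). Axes as the nest's.
- straightedge: Loose flat steel straightedge, 200 (x) x 25 (y) x 10 (z) mm, 0.39 kg, lying across the nest's top, roughly along the nest's y. Origin: centre of its underside, x along its length, z up.
- case: Fixed open wooden case of the straightedge, blue felt inside, 244 (x) x 98 (y) x 22 mm high outside, 228 x 82 mm inside, floor 8 mm above the bench. Origin: centre of the underside, on the bench; x along its length, z up.
- drill: Bystander: loose teal and black cordless drill standing on its battery (78 x 122 mm), 221 mm high, its chuck reaching 129 mm along its y at 188 mm height, its back 84 mm along -y, on the outer side of the vise or of the nest. Origin: centre of the underside.
- oil_bottle: Bystander: loose yellow oil bottle, 60 mm across, 165 mm high, standing between robot and case. Origin: centre of the underside.
- caliper: Bystander: loose digital caliper lying on the bench beyond the case, 225 (x) x 77 (y) x 12 mm high. Origin: on the bench under the middle of its beam, x along the beam.
- screw_dish: Bystander: loose round steel dish holding the cover's screws, 88 mm across, 24 mm high, on the outer side of the nest or of the vise. Origin: centre of the underside.

How it is judged:
On the way:
1. the cover is lifted in the fingers, clear of the housing (distance between cover and housing above 0.05 m and contact force between the fingers and cover above 1 N and contact force between cover and housing below 0.1 N), for 0.1 s.
At the end, for the whole second after the job is handed in: Cover seated in the nest, boss up: centre within 5 mm, flange within 2.5 mm of the ledge, flat within 2 degrees, square within 3 degrees; straightedge lying flat (3 degrees) on the floor of its case; both released and at rest (horizontal distance between cover and nest below 0.005 m and z of cover in the frame of nest between 0.015 and 0.0205 m and angle between cover's own z axis and vertical below 0.04 rad and angle between the x axis of cover and the x axis of nest, either way round below 0.06 rad and linear speed of each of cover, straightedge below 0.02 m/s and z of straightedge in the frame of case below 0.012 m and x of straightedge in the frame of case between -0.03 and 0.03 m and y of straightedge in the frame of case between -0.04 and 0.04 m and angle between straightedge's own z axis and vertical below 0.05 rad); the robot touches nothing.
It fails at once if drill, oil bottle, caliper or screw dish moved more than 20 mm (distance of any of drill, oil_bottle, caliper, screw_dish from where it was at the start of the episode above 0.02 m).
It fails at once if cover tipped more than 14 degrees while still within 15 mm of its seat on the housing (distance between cover and housing below 0.015 m and angle between the z axis of cover and the z axis of housing, either way round above 0.25 rad).
It fails at once if cover dropped: meets the nest at more than 0.35 m/s (contact force between cover and nest above 0.5 N and linear speed of cover above 0.35 m/s).
It fails at once if straightedge dropped: meets its case at more than 0.35 m/s (contact force between straightedge and case above 0.5 N and linear speed of straightedge above 0.35 m/s).
It also fails if it takes over 72 s, if anything falls off the work surface, if the arm or the gripper's body presses on something with over 40 N, if the wrist force passes 120 N, or if a joint passes its speed limit or range.

## Robot

A 7-joint arm with a two-finger parallel gripper is mounted at the origin on the work surface. World frame = base frame: x ahead of the robot, y to its left, z up, the work surface at z = 0. Lengths are in m, angles in rad, forces in N, time in s.
With the tool pointing down it reaches from about 0.4 to 0.85 m from the base axis. Payload 10.4 kg.
Tool frame: the origin (TCP) lies between the finger pads, 19 mm behind the fingertips; this is the grasp point; z points along the fingers, y is the line along which they close (so a half turn about z gives the same grasp; the last joint's range is limited). The gripper opens to 85 mm and grips with 20 to 120 N. Pads are 22 mm wide; open, the fingers measure 114 mm over their backs; the gripper's body (76 mm by 85 mm) begins 54 mm behind the grasp point. The pads swing forward as they close: fully open they stand 13 mm farther back than shut.
Start: joints at [1.157, 0.332, -0.065, 1.46, 0.022, 1.35, -0.088], TCP at [0.238, -0.578, 0.25] pointing down, gripper open.
Joint ranges: [-2.6, 2.6], [-0.5, 2.12], [-1.47, 1.34], [0.16, 2.42], [-1.27, 4.41], [0.06, 2.06], [-2.6, 2.6]. Speed limits (rad/s): [2.22, 2.22, 2.79, 2.79, 3.14, 3.14, 3.14].

## Interface

Orientations are given as a unit quaternion [x, y, z, w].
In Python, from workcell import manip, viewer gives the robot as it stands.
- The arm moves only by the tool arm_command, never from a script. Its argument "series" is text: rows parted by semicolons, each of 5 numbers parted by spaces: the closure, from 0 (fully open) to 1 (shut), then the shift along the tool's x, y, z normalised to -1 to 1, where 1 is 0.4 m, then the turn about the tool's z normalised to -1 to 1, where 1 is 180 degrees. In form: jaw tx ty tz spin; .... A call has exactly 10 rows; each row shifts and turns the commanded pose from where the row before left it, along the tool's axes as they then stand; what a row does not reach is not made up. A row lasts 1/8 s, in which the tool goes at most 62.5 mm and 10.7 degrees, less where a joint would pass 70% of its speed; a pose out of reach is approached as far as the arm can. A call with a number of a shift or a turn outside -1 to 1 is refused whole. A call with a gripper value outside its range is refused whole. The fingers move at their own pace and stop on an object; "newtons" is the grip in N (left out, the last holds). Time passes only in rows, so rows that do not move let the fingers close, or fill a call up. It gives the time, the measured TCP pose, the force, the opening and the grip force at its end, in the units of the state.
- manip.get_obs(): the state, without advancing time (a new reading comes with each control period).
- viewer.camera(name): name is "scene" or "side" or "wrist"; returns a dict with "pixels" (480x640x3 uint8, red, green, blue), "intrinsics" (3x3 intrinsics, pixels), "extrinsics" (4x4, takes a point from world to camera coordinates). Camera axes: x right, y up, looking along -z (the intrinsics and any distortion apply to the point x, -y, -z); pixel columns grow to the right and rows downward; lengths in m; the calibration is good to about 2 mm. A picture is of the moment at which its call begins. There is no depth.
- manip.hand_in(): hands the job in; it is judged then, once.
The state is a dict: "clock": time; "joint_pos": joint angles; "joint_velocities": joint speeds; "tau": joint torques, N m; "position": TCP position; "ee_rot": TCP orientation; "ft_force": force on the tool from outside, world axes, zero at the start; "torque": the same for the moment, N m; "grip_width": opening from 0.0 (shut) to 1.0 (fully open); "grasp_force": force on a finger pad.
Only numpy, scipy, OpenCV 4.12 (cv2) and the standard library are available. Lean on these libraries where they do the work, as an engineer would, in place of code of your own. Each camera call takes 0.05 s, during which the arm holds its last target. There are 200 camera calls.

## Working session

There is one attempt and no reset: what is moved stays moved. The work goes in short steps, Python scripts to look and compute and a tool call to move; the robot and the scene stay as the last step left them, time stands still between calls to the robot, and variables do not carry over. Pictures are saved under pics/ and viewed, at most 10 in all, crops included, and the job is handed in when it is done.

Besides the shell and the picture viewer there is one more tool, called after ">>>" as a command line: name --argument value ..., lists and objects as JSON in quotes. arm_command: Moves the arm, as the interface text tells. Scaled input: -1 to 1 covers 0.4 m each way for a shift and 180 degrees each way for a turn. Its arguments: {"type":"object","properties":{"series":{"type":"string"},"newtons":{"type":"number"}},"required":["series"]}

```bash
mkdir -p pics; ls
cat > h.py <<'E'
import numpy as np, cv2
from workcell import manip, viewer
from scipy.spatial.transform import Rotation as R
def shot(n,f):
    c=viewer.camera(n); cv2.imwrite(f'pics/{f}.png',c['pixels'][:,:,::-1]); np.savez(f'pics/{f}.npz',K=c['intrinsics'],E=c['extrinsics'],p=c['pixels'],D=np.array(c.get('distortion',0)) ); return c
E
python3 - <<'E'
from h import *
for n in('scene','side','wrist'):
    c=shot(n,n+'0'); print(n,c.keys(),c['intrinsics'].tolist(),np.round(c['extrinsics'],3).tolist())
print(manip.get_obs())
E
```

```text
pics
scene dict_keys(['pixels', 'intrinsics', 'extrinsics']) [[598.0432551596418, 0.0, 318.0743963004811], [0.0, 598.0432551596418, 233.72944720943153], [0.0, 0.0, 1.0]] [[0.831, 0.557, 0.0, -0.467], [-0.417, 0.621, 0.664, 0.152], [0.37, -0.551, 0.748, -1.801], [0.0, 0.0, 0.0, 1.0]]
side dict_keys(['pixels', 'intrinsics', 'extrinsics']) [[610.993664305115, 0.0, 329.9754380407382], [0.0, 610.993664305115, 238.02016860862955], [0.0, 0.0, 1.0]] [[0.893, 0.451, -0.007, -0.529], [-0.279, 0.563, 0.778, 0.048], [0.354, -0.692, 0.628, -1.696], [0.0, 0.0, 0.0, 1.0]]
wrist dict_keys(['pixels', 'intrinsics', 'extrinsics']) [[397.38618093121477, 0.0, 324.5954554306343], [0.0, 397.38618093121477, 241.83126316949907], [0.0, 0.0, 1.0]] [[0.381, -0.925, -0.001, -0.626], [0.88, 0.363, -0.306, 0.04], [0.283, 0.116, 0.952, -0.379], [0.0, 0.0, 0.0, 1.0]]
{'clock': 0.15, 'joint_pos': array([ 1.15744824,  0.33273759, -0.06467661,  1.46069188,  0.02159293,
        1.34992459, -0.08850962]), 'joint_velocities': array([-0.00038868, -0.00120659,  0.00105263, -0.00313493,  0.00098517,
        0.00095697,  0.00076576]), 'tau': array([ 3.55112397e-04, -6.25827956e+01,  4.87823656e-02, -3.91851676e+01,
        1.62175228e-02,  7.50880485e-03,  3.82658197e-05]), 'position': array([ 0.23794632, -0.5776646 ,  0.24941882]), 'ee_rot': array([ 9.80976688e-01,  1.94124838e-01, -1.25675224e-04, -5.18295794e-04]), 'ft_force': array([ 0.51535468, -0.5814783 , -0.16943081]), 'torque': array([ 0.00171424, -0.01604584,  0.03120103]), 'grasp_force': 0.0, 'grip_width': 0.9986352623017628}
```

View pics/scene0.png

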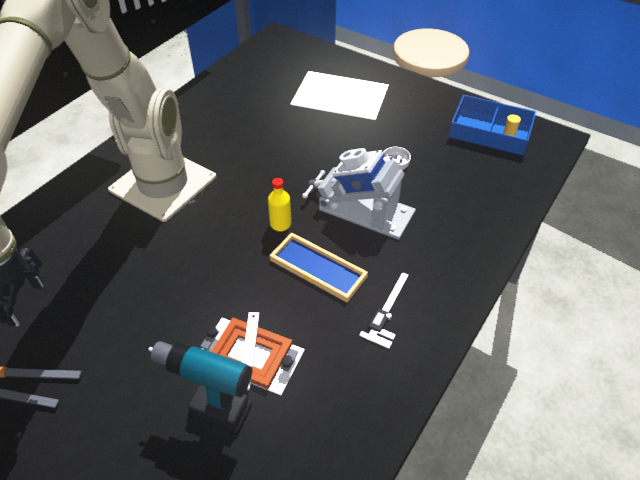

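View pics/side0.png

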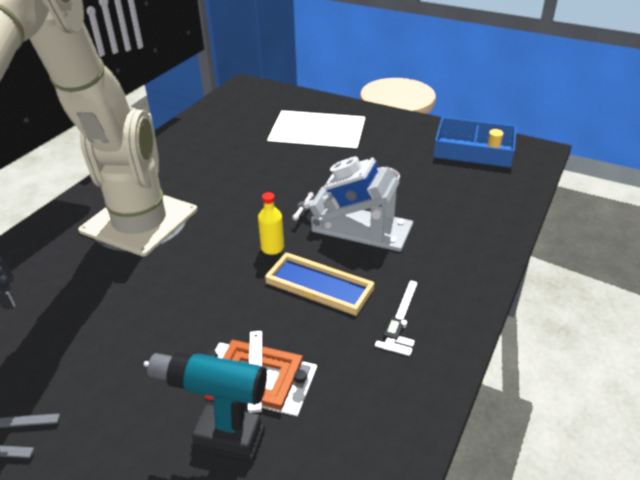

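The scene view shows the nest around (250,350) with the white straightedge over it at (252,335). The drill is at (215,375), the case at (318,267), the oil bottle at (280,208), the caliper at (385,315), and the vise with the cover at (360,170) and the dish behind it at (397,157).

```bash
cat >> h.py <<'E'
class V:
    def __init__(s,f):
        d=np.load(f'pics/{f}.npz'); s.K=d['K'];s.E=d['E'];s.p=d['p']
        s.o=-s.E[:3,:3].T@s.E[:3,3]
    def ray(s,uv):
        uv=np.atleast_2d(np.array(uv,float)); a=np.linalg.inv(s.K)@np.c_[uv,np.ones(len(uv))].T
        return (s.E[:3,:3].T@(a*np.array([[1],[-1],[-1]]))).T
    def at(s,uv,z):
        r=s.ray(uv); return s.o+r*((z-s.o[2])/r[:,2])[:,None]
    def pix(s,X):
        c=s.E[:3,:3]@np.array(X,float).T+s.E[:3,3:4]; a=s.K@(c*np.array([[1],[-1],[-1]])); return (a[:2]/a[2]).T
def tri(v1,p1,v2,p2):
    d1,d2=v1.ray(p1)[0],v2.ray(p2)[0]; A=np.c_[d1,-d2]
    t=np.linalg.lstsq(A,v2.o-v1.o,rcond=None)[0]; a,b=v1.o+t[0]*d1,v2.o+t[1]*d2; return (a+b)/2,np.linalg.norm(a-b)
E
python3 - <<'E'
from h import *
np.set_printoptions(precision=3,suppress=True)
a,b=V('scene0'),V('side0')
print('o',a.o,b.o)
print('case',a.at([(290,236),(367,270),(348,300),(271,263)],.022))
print('nest',a.at([(226,318),(293,350),(272,386)],.025), 'edge',a.at([(253,313),(252,335)],.035))
print('bottle',tri(a,(278,183),b,(268,197)))
print('drill chuck',tri(a,(153,350),b,(148,363)),'drill base',a.at([(222,425)],0),b.at([(228,450)],0))
print('boss',tri(a,(355,156),b,(345,164)),'dish',tri(a,(397,156),b,(388,168)))
print('vise plate',a.at([(400,237),(415,212),(322,208)],0.012))
print('caliper',a.at([(405,275),(380,320),(360,338),(393,346)],0.0))
E
```

```text
o [ 1.116 -0.827  1.246] [ 1.087 -0.963  1.025]
case [[ 0.452  0.026  0.022]
 [ 0.687  0.042  0.022]
 [ 0.696 -0.066  0.022]
 [ 0.466 -0.079  0.022]]
nest [[ 0.48  -0.278  0.025]
 [ 0.666 -0.26   0.025]
 [ 0.68  -0.361  0.025]] edge [[ 0.53  -0.235  0.035]
 [ 0.566 -0.286  0.035]]
bottle (array([0.397, 0.057, 0.167]), np.float64(0.0014090678262475595))
drill chuck (array([ 0.496, -0.497,  0.199]), np.float64(0.0027775786922954954)) drill base [[ 0.636 -0.486  0.   ]] [[ 0.623 -0.481  0.   ]]
boss (array([0.526, 0.224, 0.203]), np.float64(0.004825989463615304)) dish (array([0.586, 0.365, 0.128]), np.float64(0.0006628516006092274))
vise plate [[0.7   0.198 0.012]
 [0.69  0.306 0.012]
 [0.461 0.171 0.012]]
caliper [[ 0.771  0.098  0.   ]
 [ 0.786 -0.06   0.   ]
 [ 0.772 -0.131  0.   ]
 [ 0.849 -0.107  0.   ]]
```

View pics/wrist0.png

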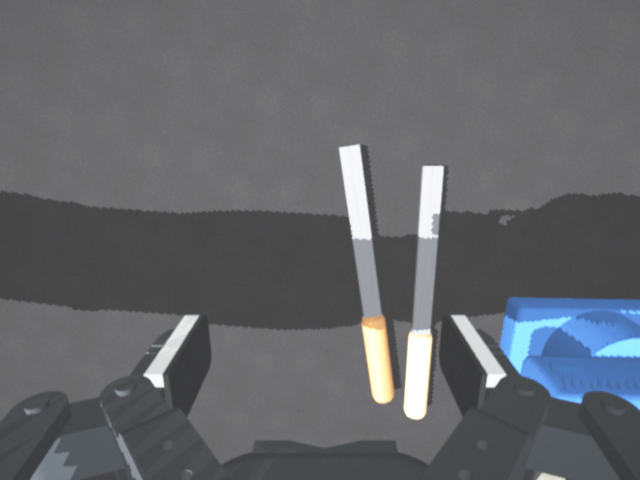

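>>> arm_command --series "0 0 0 -0.125 0; 0 0 0 -0.125 0; 0 0.126 -0.073 0 0; 0 0.126 -0.073 0 0; 0 0.126 -0.073 0 0; 0 0.126 -0.073 0 0; 0 0.126 -0.073 0 0; 0 0.126 -0.073 0 0; 0 0 0 0 0.056; 0 0 0 0 0.056" --newtons 60

```text
clock: 1.4
position: [0.4513, -0.2999, 0.3498]
ee_rot: [1.0, 0.017, -0.0, -0.0]
ft_force: [-0.4, -1.1, -0.6]
grip_width: 1.001
grasp_force: 0.0
```

Run:
```python
from h import *
shot('wrist','w1'); o=manip.get_obs(); print(o['clock'],o['position'],R.from_quat(o['ee_rot']).as_matrix().round(3))
```

```text
1.45 [ 0.4510443  -0.30033111  0.3497514 ] [[ 1.     0.025 -0.   ]
 [ 0.025 -1.     0.   ]
 [-0.    -0.    -1.   ]]
```

View pics/w1.png

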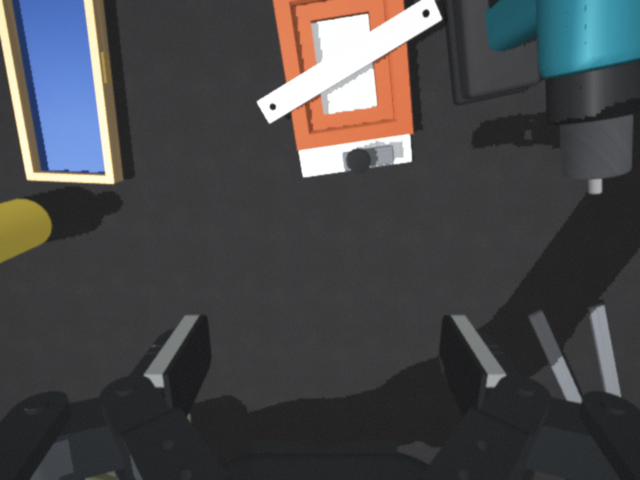

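The wrist view shows the straightedge from (257,105) to (440,8). The nest pocket is around (350,60) with the lower clamp knob at (358,160), the drill is at right, and the near end of the case is at (28..121,180).

Run:
```python
from h import *
np.set_printoptions(precision=4,suppress=True)
w=V('w1'); a=V('scene0'); b=V('side0')
print('cam',w.o)
def rect(P): 
    r=cv2.minAreaRect((P[:,:2]*1000).astype(np.float32)); return np.round(r[0],1),np.round(r[1],1),round(r[2],1)
p=w.p.astype(int)
m=((p.min(2)>200)).astype(np.uint8); 
n,l,s,c=cv2.connectedComponentsWithStats(m)
print(s[1:][s[1:,4]>200])
h=w.at([(272,106),(426,14)],.035); print('holes',h,np.linalg.norm(h[1]-h[0]),'mid',h.mean(0),'ang',np.degrees(np.arctan2(*(h[0]-h[1])[[1,0]])))
h=w.at([(257,104),(270,124),(441,18),(432,0)],.035); print('corners',h, h.mean(0))
for v,nm in((a,'scene'),(b,'side')):
    q=cv2.cvtColor(v.p,cv2.COLOR_RGB2HSV); 
    wood=cv2.inRange(q,(12,60,110),(28,255,255)); blue=cv2.inRange(q,(105,120,60),(125,255,255))
    for mm,z,t in((wood,.022,'wood'),(blue,.008,'felt')):
        mm[:225]=0; mm[310:]=0; mm[:,:262]=0; mm[:,380:]=0
        ys,xs=np.nonzero(mm); print(nm,t,len(xs),rect(v.at(np.c_[xs,ys],z)))
print('case w1',w.at([(33,174),(117,174),(98,0),(12,0)],.022))
print('bottle base', w.at([(50,222)],.15), 'drill',w.at([(600,185)],.188),w.at([(455,100)],0.06))
```

```text
cam [ 0.5295 -0.2985  0.4734]
[[ 257    0  185  123 6738]
 [   4   11  109  172 2281]
 [ 327   68   50   46 1445]
 [ 299  134  113   43 1830]]
holes [[ 0.5357 -0.2436  0.035 ]
 [ 0.6262 -0.3947  0.035 ]] 0.17613909761807847 mid [ 0.5809 -0.3192  0.035 ] ang 120.91694802228837
corners [[ 0.5371 -0.228   0.035 ]
 [ 0.5175 -0.2414  0.035 ]
 [ 0.6232 -0.4098  0.035 ]
 [ 0.6384 -0.3992  0.035 ]] [ 0.579  -0.3196  0.035 ]
scene wood 1233 (array([540. , -13.7]), array([127.6, 320.2]), 85.6)
scene felt 1672 (array([565. ,  -6.5]), array([ 68.5, 218.9]), 89.8)
side wood 2283 (array([508.6,   2.1]), array([179.4, 399.5]), 73.1)
side felt 1497 (array([564.4,  -3.1]), array([ 60.3, 216.4]), 89.5)
case w1 [[ 0.4537  0.0285  0.022 ]
 [ 0.4569 -0.0664  0.022 ]
 [ 0.63   -0.0691  0.022 ]
 [ 0.627   0.0166  0.022 ]]
bottle base [[ 0.4352 -0.0709  0.15  ]] drill [[ 0.4877 -0.499   0.188 ]] [[ 0.5471 -0.4261  0.06  ]]
```

>>> arm_command --series "0 0.106 0.019 0 0; 0 0.106 0.019 0 0; 0 0.106 0.019 0 0; 0 0 0 0 0.056; 0 0 0 0 0.056; 0 0 0 0 0.056; 0 0 0 0 0.056; 0 0 0 0 0.056; 0 0 0 0 0.056"

```text
validation failed for argument at $.se...
```

Exactly ten rows are needed, so I'm adding one descent row.

>>> arm_command --series "0 0.106 0.019 0 0; 0 0.106 0.019 0 0; 0 0.106 0.019 0 0; 0 0 0 0 0.056; 0 0 0 0 0.056; 0 0 0 0 0.056; 0 0 0 0 0.056; 0 0 0 0 0.056; 0 0 0 0 0.056; 0 0 0 0.125 0"

```text
clock: 2.7
position: [0.5804, -0.3193, 0.3031]
ee_rot: [0.874, -0.487, 0.004, -0.0]
ft_force: [0.8, -1.0, -1.6]
grip_width: 0.998
grasp_force: 0.0
```

Run:
```python
from h import *
np.set_printoptions(precision=4,suppress=True)
shot('wrist','w2'); o=manip.get_obs(); M=R.from_quat(o['ee_rot']).as_matrix(); print(o['clock'],o['position'],M.round(3),o['joint_pos'])
w=V('w2'); p=w.p.astype(int); print('cam',w.o)
q=cv2.cvtColor(w.p,cv2.COLOR_RGB2HSV)
m=cv2.inRange(q,(0,0,190),(180,50,255)); n,l,s,c=cv2.connectedComponentsWithStats(m)
for i in range(1,n):
    if s[i,4]>300:
        ys,xs=np.nonzero(l==i); P=w.at(np.c_[xs,ys],.035); r=cv2.minAreaRect((P[:,:2]*1000).astype(np.float32)); print(s[i],r)
```

```text
2.75 [ 0.5775 -0.3179  0.2926] [[ 0.528 -0.849 -0.006]
 [-0.849 -0.528  0.003]
 [-0.005  0.004 -1.   ]] [ 0.5419  0.402  -0.152   1.2807  0.0594  1.4697 -2.1895]
cam [ 0.6207 -0.3867  0.4273]
[ 278   94   60  197 6203] ((595.4996948242188, -310.41961669921875), (58.62766647338867, 198.06478881835938), 31.135807037353516)
[ 209   96   63  126 1787] ((671.9711303710938, -306.96630859375), (27.387727737426758, 118.7791976928711), 10.335136413574219)
[411 169  34  31 337] ((501.1691589355469, -384.3686828613281), (24.821338653564453, 27.40337562561035), 10.682753562927246)
[ 340  173   34   57 1290] ((558.9548950195312, -329.88494873046875), (35.79518127441406, 48.948360443115234), 10.19357681274414)
[ 374  214   36   67 1003] ((488.7490539550781, -315.4474792480469), (24.91228675842285, 69.90560913085938), 10.327622413635254)
[  23  221   71   42 1109] ((791.5042114257812, -131.0653839111328), (71.62620544433594, 27.24605941772461), 6.8104963302612305)
[ 19 243  33  21 346] ((808.3621215820312, -110.79766845703125), (32.10800552368164, 13.012330055236816), 5.9906792640686035)
[ 48 274  19  28 345] ((774.8953247070312, -86.05943298339844), (14.232354164123535, 30.52965545654297), 5.929335594177246)
[  19  306   37   88 1218] ((766.751708984375, 1.9873161315917969), (14.851587295532227, 121.57469940185547), 6.123505592346191)
```

View pics/w2.png

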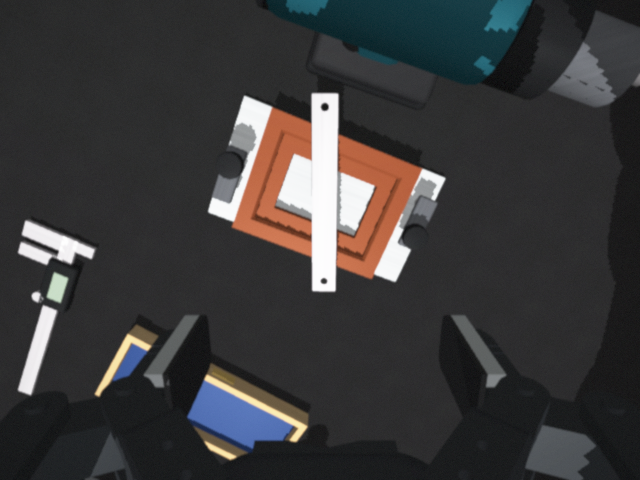

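The whole nest is visible: block centre near (330,190), plate ends at left (230,160) and right (420,230), straightedge from (325,94) to (323,291).

Run:
```python
from h import *
np.set_printoptions(precision=4,suppress=True)
w=V('w2')
h=w.at([(312.5,94),(338,94),(336,291),(313,291)],.035); print('edge',h.mean(0)); h=w.at([(324.5,106),(323.5,281)],.035); d=h[1]-h[0]; print(h,h.mean(0),np.linalg.norm(d),np.degrees(np.arctan2(d[1],d[0])))
q=cv2.cvtColor(w.p,cv2.COLOR_RGB2HSV); m=cv2.inRange(q,(3,110,70),(17,255,255)); m[300:]=0; m[:80]=0
ys,xs=np.nonzero(m); P=w.at(np.c_[xs,ys],.025)[:,:2]
n,l,s,c=cv2.connectedComponentsWithStats(m); print(s[1:])
print('nest',cv2.minAreaRect((P*1000).astype(np.float32)))
o=manip.get_obs();M=R.from_quat(o['ee_rot']).as_matrix();p=o['position'];print(p,M.round(4),'d_tool m',M.T@(np.array([h.mean(0)[0],h.mean(0)[1],.037])-p))
```

```text
edge [ 0.5802 -0.319   0.035 ]
[[ 0.6273 -0.3945  0.035 ]
 [ 0.5352 -0.2436  0.035 ]] [ 0.5812 -0.319   0.035 ] 0.17681939251469972 121.39858077627746
[[ 232  107   79  150 6243]
 [ 337  134   85  145 6133]]
nest ((580.2191772460938, -318.58111572265625), (161.01324462890625, 129.86160278320312), 10.242578506469727)
[ 0.5775 -0.3179  0.2926] [[ 0.5283 -0.8491 -0.0059]
 [-0.8491 -0.5283  0.0027]
 [-0.0054  0.0036 -1.    ]] d_tool m [ 0.0043 -0.0035  0.2556]
```

>>> arm_command --series "0 0.01 -0.008 0.125 0.002; 0 0 0 0.125 0; 0 0 0 0.125 0; 0 0 0 0.125 0; 0 0 0 0.05 0; 0 0 0 0.025 0; 0 0 0 0.025 0; 0 0 0 0 0; 0 0 0 0.015 0; 0 0 0 0.015 0"

```text
clock: 4.0
position: [0.5841, -0.3204, 0.0483]
ee_rot: [0.872, -0.489, 0.0, 0.0]
ft_force: [-0.1, 0.2, -0.1]
grip_width: 1.001
grasp_force: 0.0
```

```bash
cat >> h.py <<'E'
def st():
    o=manip.get_obs();M=R.from_quat(o['ee_rot']).as_matrix();print(round(o['clock'],2),o['position'].round(4),'yaw',np.degrees(np.arctan2(M[1,0],M[0,0])).round(2),'tilt',M[2].round(4),'F',o['ft_force'].round(1),'gw',round(float(o['grip_width']),3),'gf',round(float(o['grasp_force']),1));return o,M
E
python3 -c "
from h import *
o,M=st();print(M.T@(np.array([.5808,-.319,.037])-o['position']))"
```

```text
4.0 [ 0.5841 -0.3204  0.0483] yaw -58.61 tilt [ 9.e-04 -4.e-04 -1.e+00] F [-0.1  0.2 -0.1] gw 1.001 gf 0.0
[-0.0029166   0.00204726  0.01127963]
```

>>> arm_command --series "0 -0.007 0.005 0.014 0; 0 0 0 0.012 0; 0 0 0 0 0; 0.3 0 0 0 0; 0.6 0 0 0 0; 1 0 0 0 0; 1 0 0 0 0; 1 0 0 0 0; 1 0 0 0 0; 1 0 0 0 0" --newtons 70

```text
clock: 5.25
position: [0.581, -0.319, 0.0382]
ee_rot: [0.872, -0.489, 0.0, -0.0]
ft_force: [-0.3, 1.1, 5.2]
grip_width: 0.274
grasp_force: 69.8
```

>>> arm_command --series "1 0 0 -0.04 0; 1 0 0 -0.1 0; 1 0 0 -0.12 0; 1 -0.109 -0.063 0 0; 1 -0.109 -0.063 0 0; 1 -0.109 -0.063 0 0; 1 -0.109 -0.063 0 0; 1 -0.109 -0.063 0 0; 1 -0.109 -0.063 0 0; 1 0 0 0 -0.05"

```text
clock: 6.5
position: [0.5735, -0.0347, 0.1398]
ee_rot: [0.91, -0.414, -0.002, 0.002]
ft_force: [-0.0, -0.6, -3.9]
grip_width: 0.271
grasp_force: 69.4
```

>>> arm_command --series "1 0 0 0 -0.056; 1 0 0 0 -0.056; 1 0 0 0 -0.056; 1 0 0 0 -0.056; 1 0 0 0 -0.056; 1 0 0 0 0; 1 0 0 0 0; 1 0 0 0 0; 1 0 0 0 0; 1 0 0 0 0"

```text
clock: 7.75
position: [0.5738, -0.0407, 0.1396]
ee_rot: [1.0, 0.007, -0.002, 0.001]
ft_force: [-0.2, -0.8, -4.3]
grip_width: 0.267
grasp_force: 69.4
```

```bash
python3 -c "
from h import *
o,M=st();shot('wrist','w3');shot('scene','s3')"
```

```text
7.75 [ 0.5738 -0.0407  0.1396] yaw 0.81 tilt [-0.0047  0.0014 -1.    ] F [-0.2 -0.8 -4.3] gw 0.267 gf 69.4
```

View pics/w3.png

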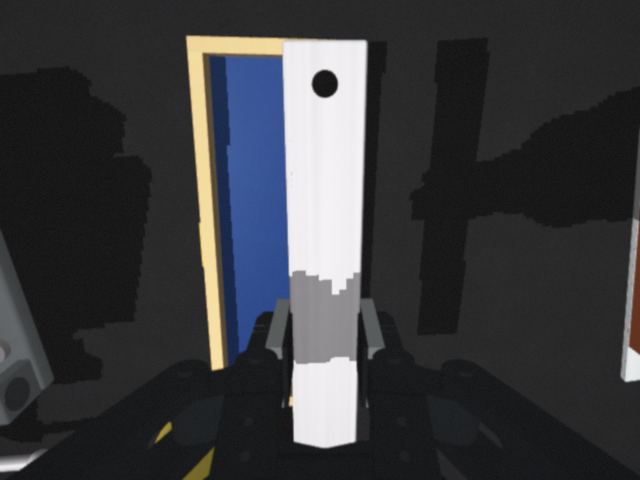

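The wrist view shows the straightedge held level over the case. The case's far-left corner is at (187,36), with its left edge running to (212,368).

```bash
python3 -c "
from h import *
np.set_printoptions(precision=4,suppress=True)
w=V('w3');P=w.at([(187,36),(212,368),(283,39),(212,57)],.022);print(P)
d=P[0]-P[1];d/=np.linalg.norm(d);print(np.degrees(np.arctan2(d[1],d[0])));n=np.array([d[1],-d[0],0])
c=P[0]-.122*d+.049*n;print('centre',c)
print('tip', w.at([(283,41),(367,41)],.139))
o,M=st();print(M.T@(c-o['position']))"
```

```text
[[ 0.691   0.0344  0.022 ]
 [ 0.4786  0.0365  0.022 ]
 [ 0.6903 -0.0179  0.022 ]
 [ 0.6807  0.0216  0.022 ]]
-0.5603337990990895
centre [ 0.5685 -0.0134  0.022 ]
tip [[ 0.6714 -0.0289  0.139 ]
 [ 0.6718 -0.0526  0.139 ]]
7.85 [ 0.5738 -0.0407  0.1396] yaw 0.81 tilt [-0.0046  0.0013 -1.    ] F [ 0.6  0.9 -4.5] gw 0.272 gf 69.4
[-0.0043 -0.0275  0.1176]
```

>>> arm_command --series "1 0 0.09 0 0; 1 0 0.09 0 0; 1 0 0.09 0 0; 1 0 0 0.08 0; 1 0 0 0.08 0; 1 0 0 0.05 0; 1 0 0 0.03 0; 1 0 0 0.025 0; 1 0 0 0 0; 1 0 0 0 0"

```text
clock: 9.1
position: [0.5754, -0.149, 0.0346]
ee_rot: [1.0, 0.007, -0.002, 0.001]
ft_force: [0.2, -0.6, -4.8]
grip_width: 0.273
grasp_force: 69.5
```

>>> arm_command --series "1 0 0 0.012 0; 1 0 0 0.008 0; 1 0 0 0.006 0; 1 0 0 0.004 0; 1 0 0 0 0; 1 0 0 0 0; 0.5 0 0 0 0; 0.4 0 0 0 0; 0.4 0 0 0 0; 0.4 0 0 0 0" --newtons 20

```text
clock: 10.35
position: [0.5749, -0.1489, 0.0219]
ee_rot: [1.0, 0.007, -0.002, 0.001]
ft_force: [0.6, -0.3, 0.0]
grip_width: 0.602
grasp_force: 0.0
```

>>> arm_command --series "1 0 0 0 0; 1 0 0 0 0; 1 0 0 0 0; 1 0 0 0 0; 1 0 0 0 0; 1 0 0 -0.04 0; 1 0 0 -0.08 0; 1 0 0 -0.08 0; 1 0 0 0 0; 1 0 0 0 0" --newtons 70

```text
clock: 11.6
position: [0.5745, -0.1486, 0.1008]
ee_rot: [1.0, 0.007, -0.003, 0.001]
ft_force: [-0.2, -0.5, -4.3]
grip_width: 0.26
grasp_force: 69.6
```

```bash
python3 -c "
from h import *
np.set_printoptions(precision=4,suppress=True)
o,M=st();shot('wrist','w4');print(M.T@(np.array([.571,-.015,.1])-o['position']))"
```

```text
11.6 [ 0.5745 -0.1486  0.1008] yaw 0.83 tilt [-0.0061  0.0011 -1.    ] F [-0.2 -0.5 -4.3] gw 0.26 gf 69.6
[-0.0015 -0.1336  0.0007]
```

View pics/w4.png

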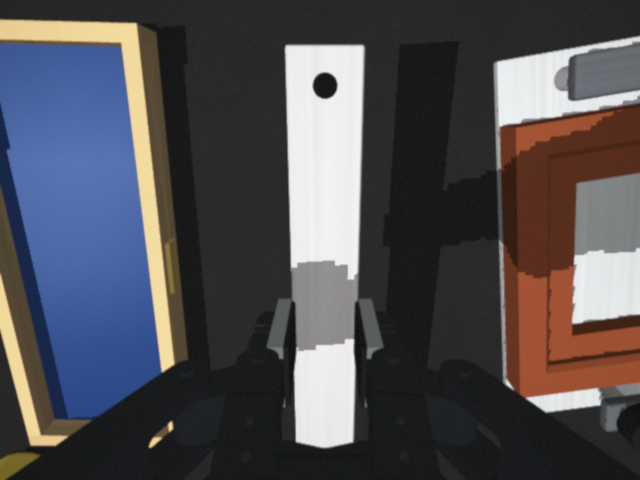

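The wrist view shows the straightedge level in the fingers. The case's far-right outer rim corner is at (138,23) and its near-left one at (30,446).

```bash
python3 -c "
from h import *
np.set_printoptions(precision=4,suppress=True)
w=V('w4');P=w.at([(138,23),(30,446),(122,42),(173,364),(158,364)],.022);print(P, P[:2].mean(0), np.linalg.norm(P[0]-P[1]))
print(w.at([(285,45),(363,45)],.095))"
```

```text
[[ 0.6903 -0.0639  0.022 ]
 [ 0.4467  0.0373  0.022 ]
 [ 0.6824 -0.0555  0.022 ]
 [ 0.5096 -0.0609  0.022 ]
 [ 0.5094 -0.052   0.022 ]] [ 0.5685 -0.0133  0.022 ] 0.2638174598034582
[[ 0.6718 -0.1369  0.095 ]
 [ 0.6722 -0.1598  0.095 ]]
```

>>> arm_command --series "1 -0.001 -0.085 0 0.009; 1 -0.001 -0.084 0 0; 1 -0.001 -0.084 0 0; 1 -0.001 -0.084 0 0; 1 0 0 0 0; 1 0 0 0.05 0; 1 0 0 0.05 0; 1 0 0 0.03 0; 1 0 0 0 0; 1 0 0 0 0"

```text
clock: 12.9
position: [0.5746, -0.0142, 0.0501]
ee_rot: [1.0, -0.007, -0.002, 0.001]
ft_force: [0.0, 0.4, -3.7]
grip_width: 0.264
grasp_force: 69.7
```

>>> arm_command --series "1 -0.009 0 0.02 0; 1 0 0 0.012 0; 1 0 0 0.008 0; 1 0 0 0.006 0; 1 0 0 0.003 0; 1 0 0 0.002 0; 1 0 0 0 0; 0.6 0 0 0 0; 0.55 0 0 0 0; 0.55 0 0 0 0" --newtons 20

```text
clock: 14.15
position: [0.5708, -0.014, 0.0294]
ee_rot: [1.0, -0.007, -0.002, 0.001]
ft_force: [-0.0, -0.2, 0.6]
grip_width: 0.451
grasp_force: 0.0
```

```bash
python3 -c "
from h import *
o,M=st();shot('wrist','w5')"
```

```text
14.15 [ 0.5708 -0.014   0.0294] yaw -0.78 tilt [-0.004   0.0015 -1.    ] F [-0.  -0.2  0.6] gw 0.451 gf 0.0
```

>>> arm_command --series "0.55 0 0 -0.03 0; 0.55 0 0 -0.13 0; 0 0 0 -0.15 0; 0 0 0 -0.15 0; 0 0 0 -0.15 0; 0 -0.06 -0.118 -0.05 0; 0 -0.06 -0.118 -0.05 0; 0 -0.06 -0.118 -0.05 0; 0 -0.06 -0.118 -0.05 0; 0 -0.06 -0.118 -0.05 0"

```text
clock: 15.45
position: [0.4541, 0.2254, 0.3751]
ee_rot: [1.0, -0.007, -0.002, 0.001]
ft_force: [0.7, 0.6, -0.5]
grip_width: 0.997
grasp_force: 0.0
```

```bash
python3 -c "
from h import *
o,M=st();shot('wrist','w6');print(V('w6').o);shot('scene','s6')
o,M=st()"
```

```text
15.45 [0.4541 0.2254 0.3751] yaw -0.79 tilt [-0.0033  0.0013 -1.    ] F [ 0.7  0.6 -0.5] gw 0.997 gf 0.0
[0.53265816 0.22327905 0.49855627]
15.55 [0.4523 0.2302 0.3769] yaw -0.25 tilt [-9.0e-04 -2.2e-03 -1.0e+00] F [-1.   0.3 -0.4] gw 0.997 gf 0.0
```

View pics/w6.png

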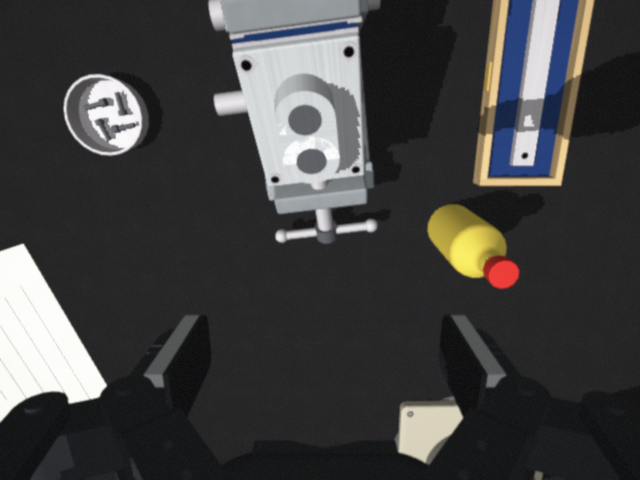

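The wrist view shows the cover from above with four dark screw holes at (246,65), (348,51), (275,180) and (356,170). Its far end is the higher one, and the straightedge lies flat in the case at upper right.

```bash
cat > cov.py <<'E'
from h import *
from scipy.optimize import least_squares
np.set_printoptions(precision=4,suppress=True)
w=V('w6'); g=cv2.cvtColor(w.p,cv2.COLOR_RGB2GRAY)
H=[]
for u,v in((246,65),(348,51),(275,180),(356,170)):
    s=g[v-7:v+8,u-7:u+8].astype(float); wt=np.clip(110-s,0,None); yy,xx=np.mgrid[v-7:v+8,u-7:u+8]; H.append(((wt*xx).sum()/wt.sum(),(wt*yy).sum()/wt.sum()))
H=np.array(H); print(H)
def Rh(psi): return (R.from_euler('z',psi)*R.from_euler('y',-np.pi/6)).as_matrix()
def pts(q): 
    x,y,psi,a,b=q[:5]; return np.array([x,y,.163])+(Rh(psi)@np.array([(a,b,.01),(a,-b,.01),(-a,b,.01),(-a,-b,.01)]).T).T
r=least_squares(lambda q:(w.pix(pts(q))-H).ravel(),[.55,.23,.1,.05,.035])
x,y,psi,a,b=r.x; print(r.x,np.degrees(psi),'res',r.fun)
print('xh',Rh(psi)[:,0],'zh',Rh(psi)[:,2]); print('grip',np.array([x,y,.163])+.032*Rh(psi)[:,2])
C=np.array([x,y,.163])+(Rh(psi)@np.array([(.06,.044,.01),(.06,-.044,.01),(-.06,-.044,.01),(-.06,.044,.01)]).T).T; print('corners pix',w.pix(C).round(0).tolist())
print('corners scene',V('scene0').pix(C).round(0).tolist())
print('boss top pix',w.pix([np.array([x,y,.163])+.036*Rh(psi)[:,2]]))
E
python3 cov.py
```

```text
[[245.807   64.9979]
 [348.4741  51.4013]
 [274.6515 179.2099]
 [355.4658 169.3865]]
[0.53   0.2371 0.1073 0.051  0.036 ] 6.1500032679634105 res [ 0.0133  0.0475  0.0577 -0.0524 -0.0034  0.0449 -0.0871 -0.0377]
xh [0.861  0.0928 0.5   ] zh [-0.4971 -0.0536  0.866 ]
grip [0.5141 0.2354 0.1907]
corners pix [[231.0, 53.0], [360.0, 36.0], [365.0, 176.0], [268.0, 188.0]]
corners scene [[381.0, 150.0], [367.0, 169.0], [331.0, 174.0], [345.0, 155.0]]
boss top pix [[308.1198 142.1075]]
```

>>> arm_command --series "0 0.08 -0.007 0 0; 0 0.08 -0.007 0 0; 0 0 0 0 -0.037; 0 0 0 0.1 0; 0 0 0 0.1 0; 0 0 0 0.1 0; 0 0 0 0 0; 0 0 0 0 0; 0 0 0 0 0; 0 0 0 0 0"

```text
clock: 16.8
position: [0.5193, 0.2289, 0.2543]
ee_rot: [0.999, 0.051, -0.001, 0.0]
ft_force: [0.4, 1.0, -0.1]
grip_width: 1.006
grasp_force: 0.0
```

```bash
python3 -c "
from h import *
o,M=st();print(M.T@(np.array([.5165,.2357,.1944])-o['position'])/.4)"
```

```text
16.8 [0.5193 0.2289 0.2543] yaw 5.87 tilt [-3.e-03  4.e-04 -1.e+00] F [ 0.4  1.  -0.1] gw 1.006 gf 0.0
[-0.00484174 -0.01768601  0.14982706]
```

>>> arm_command --series "0 -0.005 -0.018 0.03 -0.002; 0 0 0 0.04 0; 0 0 0 0.03 0; 0 0 0 0.02 0; 0 0 0 0.015 0; 0 0 0 0.008 0; 0 0 0 0.006 0; 0 0 0 0 0; 0 0 0 0 0; 0 0 0 0 0"

```text
clock: 18.05
position: [0.516, 0.2356, 0.1937]
ee_rot: [0.999, 0.054, -0.002, 0.001]
ft_force: [-0.7, -0.0, -0.3]
grip_width: 0.998
grasp_force: 0.0
```

```bash
python3 -c "
from h import *
o,M=st();print(M.T@(np.array([.5165,.2357,.1944])-o['position'])/.4)"
```

```text
18.05 [0.516  0.2356 0.1937] yaw 6.23 tilt [-4.4e-03  8.0e-04 -1.0e+00] F [-0.7 -0.  -0.3] gw 0.998 gf 0.0
[ 1.34098650e-03 -6.82294286e-05 -1.73248174e-03]
```

>>> arm_command --series "0.3 0 0 0 0; 0.4 0 0 0 0; 1 0 0 0 0; 1 0 0 0 0; 1 0 0 0 0; 1 0 0 0 0; 1 0 0 0 0; 1 0 0 0 0; 1 0 0 0 0; 1 0 0 0 0" --newtons 50

```text
clock: 19.3
position: [0.5159, 0.2359, 0.1939]
ee_rot: [0.999, 0.054, -0.002, 0.0]
ft_force: [-2.0, 1.1, 5.9]
grip_width: 0.503
grasp_force: 51.8
```

>>> arm_command --series "1 -0.005 0 -0.0087 0; 1 -0.005 0 -0.0087 0; 1 -0.01 0 -0.0173 0; 1 -0.01 0 -0.0173 0; 1 -0.01 0 -0.0173 0; 1 -0.01 0 -0.0173 0; 1 -0.02 0 -0.0346 0; 1 -0.02 0 -0.0346 0; 1 -0.02 0 -0.0346 0; 1 -0.02 0 -0.0346 0"

```text
clock: 20.55
position: [0.464, 0.23, 0.2849]
ee_rot: [0.999, 0.054, -0.002, 0.001]
ft_force: [-0.6, -0.1, -1.9]
grip_width: 0.501
grasp_force: 51.2
```

```bash
python3 -c "
from h import *
o,M=st();shot('wrist','w7');c=shot('scene','s7');d=shot('side','d7');
cv2.imwrite('pics/v7.png',np.hstack([cv2.resize(c['pixels'][60:260,200:460,::-1],(400,308)),cv2.resize(d['pixels'][60:260,200:460,::-1],(400,308))]))"
```

```text
20.55 [0.464  0.23   0.2849] yaw 6.24 tilt [-4.3e-03  8.0e-04 -1.0e+00] F [-0.6 -0.1 -1.9] gw 0.501 gf 51.2
```

View pics/v7.png

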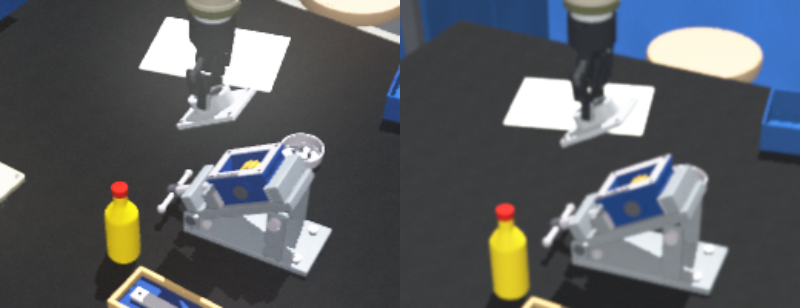

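The crops show the cover held at its 30° tilt, well clear of the housing. The tool can only stay vertical, so I'll carry the cover to free bench between the case and the nest. There I'll pivot it flat in the fingers against the bench, then regrip it.

>>> arm_command --series "1 0.0026 0.08 0 0; 1 0.0026 0.12 0 0; 1 0.0026 0.12 0 0; 1 0.0026 0.12 0 0; 1 0.0026 0.12 0 0; 1 0.0026 0.12 0 0; 1 0.0026 0.12 0 0; 1 0.0026 0.12 0 0; 1 0.0026 0.06 0 -0.022; 1 0 0 0 0"

```text
clock: 21.95
position: [0.5161, -0.161, 0.2831]
ee_rot: [0.996, 0.087, -0.003, 0.001]
ft_force: [0.0, 0.8, -3.3]
grip_width: 0.501
grasp_force: 51.5
```

>>> arm_command --series "1 0 0 0.1 0; 1 0 0 0.1 0; 1 0 0 0.1 0; 1 0 0 0.08 0; 1 0 0 0.05 0; 1 0 0 0.04 0; 1 0 0 0 0; 1 0 0 0 0; 1 0 0 0 0; 1 0 0 0 0" --newtons 40

```text
clock: 23.2
position: [0.5159, -0.159, 0.0966]
ee_rot: [0.996, 0.089, -0.002, 0.001]
ft_force: [-1.1, -0.0, -3.1]
grip_width: 0.504
grasp_force: 51.4
```

```bash
python3 -c "
from h import *
o,M=st();c=shot('scene','s8');d=shot('side','d8');
cv2.imwrite('pics/v8.png',np.hstack([cv2.resize(c['pixels'][200:400,180:440,::-1],(400,308)),cv2.resize(d['pixels'][200:400,180:440,::-1],(400,308))]))"
```

```text
23.2 [ 0.5159 -0.159   0.0966] yaw 10.19 tilt [-0.0039  0.001  -1.    ] F [-1.1 -0.  -3.1] gw 0.504 gf 51.4
```

View pics/v8.png

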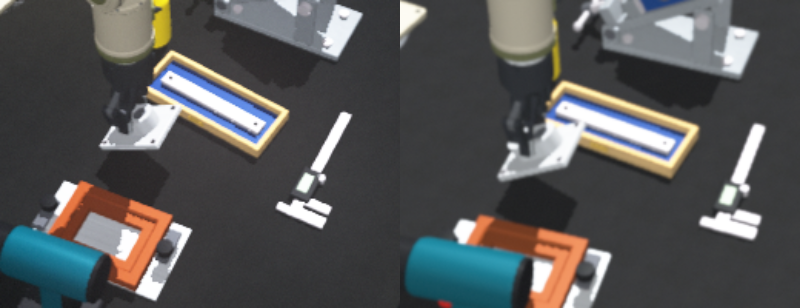

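>>> arm_command --series "1 0 0 0.04 0; 1 0 0 0.036 0; 1 0 0 0 0; 1 0.012 0 0.012 0; 1 0.014 0 0.01 0; 1 0.014 0 0.01 0; 1 0.014 0 0.008 0; 1 0.014 0 0.006 0; 1 0 0 0 0; 1 0 0 0 0" --newtons 20

```text
clock: 24.55
position: [0.5427, -0.1542, 0.0472]
ee_rot: [0.996, 0.089, -0.002, 0.001]
ft_force: [-0.9, -0.9, 0.9]
grip_width: 0.503
grasp_force: 53.2
```

```bash
python3 -c "
from h import *
o,M=st();c=shot('scene','s9');d=shot('side','d9');
cv2.imwrite('pics/v9.png',np.hstack([cv2.resize(c['pixels'][220:340,200:356,::-1],(400,308)),cv2.resize(d['pixels'][240:360,200:356,::-1],(400,308))]))"
```

```text
24.55 [ 0.5427 -0.1542  0.0472] yaw 10.2 tilt [-3.9e-03  9.0e-04 -1.0e+00] F [-0.9 -0.9  0.9] gw 0.503 gf 53.2
```

View pics/v9.png

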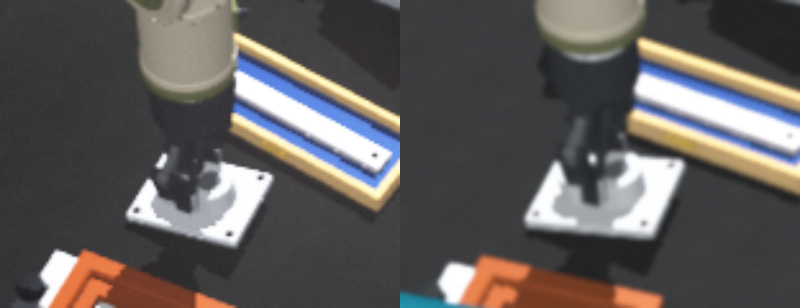

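The cover now lies almost flat on the bench with the fingers still on the boss. I'll lower a little, release, and rise to measure it.

>>> arm_command --series "1 0.004 0 0.005 0; 1 0 0 0.004 0; 1 0 0 0 0; 0.4 0 0 0 0; 0.2 0 0 0 0; 0 0 0 0 0; 0 0 0 -0.05 0; 0 0 0 -0.12 0; 0 0 0 -0.15 0; 0 0 0 -0.1 0"

```text
clock: 25.9
position: [0.545, -0.1537, 0.2144]
ee_rot: [0.996, 0.089, -0.001, 0.001]
ft_force: [0.4, -0.6, 0.2]
grip_width: 1.002
grasp_force: 0.0
```

```bash
python3 -c "
from h import *
o,M=st();shot('wrist','w10');o,M=st()"
```

```text
25.9 [ 0.545  -0.1537  0.2144] yaw 10.19 tilt [-0.0024  0.0015 -1.    ] F [ 0.4 -0.6  0.2] gw 1.002 gf 0.0
25.95 [ 0.5468 -0.1541  0.2194] yaw 10.18 tilt [ 0.0034  0.0038 -1.    ] F [ 1.7 -1.   5.4] gw 1.001 gf 0.0
```

View pics/w10.png

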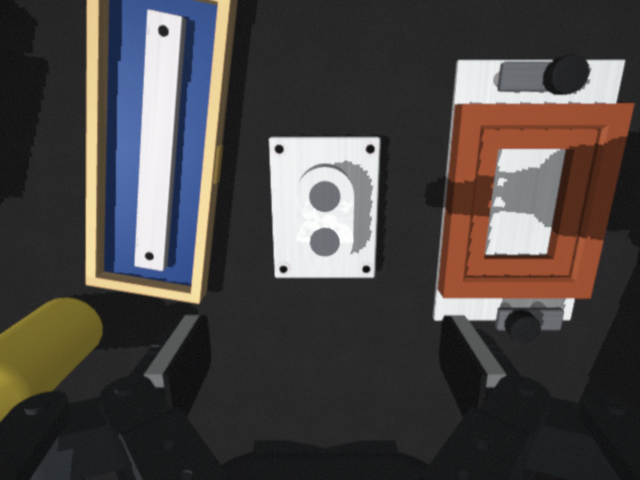

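The cover lies flat, boss up, with holes at (279,149), (370,149), (283,269) and (366,269). The empty nest is at right and the straightedge lies flat in its case. By my count that was my twelfth picture against the limit of ten, so I'll use numbers only from here.

Run:
```python
from h import *
np.set_printoptions(precision=4,suppress=True)
w=V('w10'); g=cv2.cvtColor(w.p,cv2.COLOR_RGB2GRAY); H=[]
for u,v in((279,149),(370,149),(283,269),(366,269)):
    s=g[v-6:v+7,u-6:u+7].astype(float); wt=np.clip(110-s,0,None); yy,xx=np.mgrid[v-6:v+7,u-6:u+7]; H.append(((wt*xx).sum()/wt.sum(),(wt*yy).sum()/wt.sum()))
P=w.at(H,.016); c=P.mean(0); d=P[0]+P[1]-P[2]-P[3]; print(P,'c',c,np.degrees(np.arctan2(d[1],d[0])),np.linalg.norm(P[0]-P[1]),np.linalg.norm(P[0]-P[2]))
q=cv2.cvtColor(w.p,cv2.COLOR_RGB2HSV); m=cv2.inRange(q,(3,110,40),(17,255,255)); m[:,:430]=0; m[310:]=0
n,l,s,cc=cv2.connectedComponentsWithStats(m); i=1+s[1:,4].argmax(); ys,xs=np.nonzero(l==i)
print('nest outer w10',s[i],cv2.minAreaRect((w.at(np.c_[xs,ys],.025)[:,:2]*1000).astype(np.float32)))
# relief hole (white plate inside) from w10 and orange hole contour
cs,hi=cv2.findContours((l==i).astype(np.uint8),cv2.RETR_CCOMP,cv2.CHAIN_APPROX_NONE)
for k,C in enumerate(cs):
    if hi[0][k][3]>=0 and cv2.contourArea(C)>1000: print('relief',cv2.minAreaRect((w.at(C[:,0],.012)[:,:2]*1000).astype(np.float32)))
o,M=st(); t=np.array([c[0],c[1],.038]); print('dtool/.4',M.T@(t-o['position'])/.4)
```

```text
[[ 0.5896 -0.1106  0.016 ]
 [ 0.6024 -0.1816  0.016 ]
 [ 0.489  -0.1287  0.016 ]
 [ 0.5018 -0.1997  0.016 ]] c [ 0.5457 -0.1552  0.016 ] 10.205379420020497 0.07212976392581205 0.10217401209909648
nest outer w10 [  438   102   197   197 25172] ((580.0115356445312, -316.11700439453125), (160.66384887695312, 133.89918518066406), 10.243631362915039)
relief ((580.6385498046875, -318.0403747558594), (92.85926055908203, 57.63948059082031), 10.16773796081543)
25.95 [ 0.5468 -0.1541  0.2194] yaw 10.18 tilt [ 0.0034  0.0038 -1.    ] F [ 1.7 -1.   5.4] gw 1.001 gf 0.0
dtool/.4 [-0.0047  0.0004  0.4534]
```

>>> arm_command --series "0 -0.004 0 0.1 0; 0 0 0 0.12 0; 0 0 0 0.1 0; 0 0 0 0.06 0; 0 0 0 0.03 0; 0 0 0 0.02 0; 0 0 0 0 0; 0 0 0 0 0; 0 0 0 0 0; 0 0 0 0 0"

```text
clock: 27.2
position: [0.5424, -0.1542, 0.04]
ee_rot: [0.996, 0.089, -0.002, 0.001]
ft_force: [0.5, 0.4, -0.1]
grip_width: 0.997
grasp_force: 0.0
```

```bash
python3 -c "
from h import *
o,M=st();print(M.T@(np.array([.5457,-.1552,.039])-o['position'])/.4)"
```

```text
27.2 [ 0.5424 -0.1542  0.04  ] yaw 10.19 tilt [-4.1e-03  9.0e-04 -1.0e+00] F [ 0.5  0.4 -0.1] gw 0.997 gf 0.0
[0.00776541 0.00390995 0.00234897]
```

>>> arm_command --series "0 0.008 0.004 0.002 0; 0 0 0 0 0; 0.3 0 0 0 0; 0.4 0 0 0 0; 1 0 0 0 0; 1 0 0 0 0; 1 0 0 0 0; 1 0 0 0 0; 1 0 0 0 0; 1 0 0 0 0" --newtons 50

```text
clock: 28.45
position: [0.5457, -0.1551, 0.039]
ee_rot: [0.996, 0.089, -0.002, 0.0]
ft_force: [-1.0, 0.9, 4.3]
grip_width: 0.502
grasp_force: 52.7
```

>>> arm_command --series "1 0 0 -0.02 0; 1 0 0 -0.06 0; 1 0 0 -0.08 0; 1 0 0 -0.08 0; 1 0 0 0 0; 1 0 0 0 0; 1 0 0 0 0; 1 0 0 0 0; 1 0 0 0 0; 1 0 0 0 0"

```text
clock: 29.7
position: [0.546, -0.155, 0.1346]
ee_rot: [0.996, 0.089, -0.002, 0.0]
ft_force: [-0.2, -0.5, -2.5]
grip_width: 0.502
grasp_force: 52.0
```

Run:
```python
from h import *
np.set_printoptions(precision=4,suppress=True)
o,M=st();shot('wrist','w11');o,M=st()
w=V('w11'); g=cv2.cvtColor(w.p,cv2.COLOR_RGB2GRAY)
psi=np.radians(10.2); x=np.array([np.cos(psi),np.sin(psi),0]);y=np.array([-np.sin(psi),np.cos(psi),0])
c=np.array([.5457,-.1552,o['position'][2]-.039+.016])
for s in(.036,-.036):
    u,v=w.pix([c+.051*x+s*y])[0]; u0,v0=int(u),int(v); print('pred',u,v)
    B=g[v0-14:v0+15,u0-14:u0+15]; n,l,st_,cc=cv2.connectedComponentsWithStats((B<90).astype(np.uint8)); 
    for k in range(1,n):
        if st_[k,4]>25: q=cc[k]+[u0-14,v0-14]; print(st_[k],q,w.at([q],c[2]))
```

```text
29.7 [ 0.546  -0.155   0.1346] yaw 10.2 tilt [-0.005   0.0005 -1.    ] F [-0.2 -0.5 -2.5] gw 0.502 gf 52.0
29.75 [ 0.546  -0.1551  0.1346] yaw 10.19 tilt [-0.0049  0.0006 -1.    ] F [-0.4 -0.6 -2.8] gw 0.502 gf 52.0
pred 224.3940248963322 190.9886180849761
[  8   5  19  18 273] [227.2711 189.4579] [[ 0.5903 -0.1117  0.1116]]
pred 418.1884892049614 190.88058469811415
[  9   5  19  18 279] [421.8781 189.4659] [[ 0.603  -0.1828  0.1116]]
```

>>> arm_command --series "1 0.0023 0.083 0 0; 1 0.0023 0.083 0 0; 1 0.0023 0.083 0 0; 1 0.0023 0.083 0 0; 1 0.0023 0.083 0 0; 1 0 0 0 0; 1 0 0 0.06 0; 1 0 0 0.05 0; 1 0 0 0.03 0; 1 0 0 0 0"

```text
clock: 31.0
position: [0.5791, -0.3171, 0.0777]
ee_rot: [0.996, 0.089, -0.003, 0.0]
ft_force: [0.5, 0.6, -2.6]
grip_width: 0.502
grasp_force: 52.0
```

```bash
python3 -c "
from h import *
o,M=st();shot('scene','s11');o,M=st();print(M.T@(np.array([.580,-.318,.0515])-o['position'])/.4)"
```

```text
31.0 [ 0.5791 -0.3171  0.0777] yaw 10.21 tilt [-6.4e-03 -6.0e-04 -1.0e+00] F [ 0.5  0.6 -2.6] gw 0.502 gf 52.0
31.05 [ 0.5797 -0.3175  0.0788] yaw 10.21 tilt [-5.1e-03  4.0e-04 -1.0e+00] F [-0.5  0.1 -3.2] gw 0.501 gf 52.0
[0.00094011 0.00141891 0.06814294]
```

>>> arm_command --series "1 0.001 0.0014 0.015 0; 1 0 0 0.012 0; 1 0 0 0.01 0; 1 0 0 0.006 0; 1 0 0 0.005 0; 1 0 0 0.005 0; 1 0 0 0.005 0; 1 0 0 0.004 0; 1 0 0 0 0; 1 0 0 0 0"

```text
clock: 32.3
position: [0.5801, -0.3182, 0.0541]
ee_rot: [0.996, 0.089, -0.002, 0.001]
ft_force: [-0.3, -0.5, -3.1]
grip_width: 0.5
grasp_force: 52.0
```

>>> arm_command --series "1 0 0 0.003 0; 1 0 0 0.003 0; 1 0 0 0.002 0; 1 0 0 0 0; 1 0 0 0 0; 1 0 0 0 0; 1 0 0 0 0; 1 0 0 0 0; 1 0 0 0 0; 1 0 0 0 0"

```text
clock: 33.55
position: [0.58, -0.3182, 0.051]
ee_rot: [0.996, 0.089, -0.002, 0.0]
ft_force: [-3.0, 2.7, 5.1]
grip_width: 0.508
grasp_force: 52.9
```

>>> arm_command --series "0.45 0 0 0 0; 0.4 0 0 0 0; 0.3 0 0 0 0; 0.1 0 0 0 0; 0 0 0 0 0; 0 0 0 0 0; 0 0 0 -0.03 0; 0 0 0 -0.1 0; 0 0 0 -0.14 0; 0 0 0 -0.14 0"

```text
clock: 34.8
position: [0.5806, -0.3179, 0.2175]
ee_rot: [0.996, 0.089, -0.002, 0.001]
ft_force: [0.9, -0.3, 0.4]
grip_width: 1.002
grasp_force: 0.0
```

>>> arm_command --series "0 0 0 -0.14 0; 0 0 0 0 0; 0 0 0 0 0; 0 0 0 0 0; 0 0 0 0 0; 0 0 0 0 0; 0 0 0 0 0; 0 0 0 0 0; 0 0 0 0 0; 0 0 0 0 0"

```text
clock: 36.05
position: [0.581, -0.3179, 0.2708]
ee_rot: [0.996, 0.089, -0.002, 0.001]
ft_force: [1.1, -0.6, 0.9]
grip_width: 0.999
grasp_force: 0.0
```

Run:
```python
from h import *
np.set_printoptions(precision=4,suppress=True)
o,M=st();shot('wrist','w12')
w=V('w12'); g=cv2.cvtColor(w.p,cv2.COLOR_RGB2GRAY)
psi=np.radians(10.24); x=np.array([np.cos(psi),np.sin(psi),0]);y=np.array([-np.sin(psi),np.cos(psi),0])
c=np.array([.580,-.3186,.028]); Q=[];prd=[]
for a,s in((1,1),(1,-1),(-1,1),(-1,-1)):
    u,v=w.pix([c+a*.051*x+s*.036*y])[0]; u0,v0=int(u),int(v); prd.append((u,v))
    B=g[v0-7:v0+8,u0-7:u0+8].astype(float); wt=np.clip(B.min()+40-B,0,None); yy,xx=np.mgrid[v0-7:v0+8,u0-7:u0+8]; Q.append(((wt*xx).sum()/wt.sum(),(wt*yy).sum()/wt.sum()))
P=w.at(Q,.028); print(np.round(prd,1),np.round(Q,1),P.mean(0)); d=P[0]+P[1]-P[2]-P[3]; print(np.degrees(np.arctan2(d[1],d[0])),[np.linalg.norm(P[i]-P[j]).round(4) for i,j in((0,1),(2,3),(0,2),(1,3))])
q=cv2.cvtColor(w.p,cv2.COLOR_RGB2HSV); m=cv2.inRange(q,(3,110,40),(17,255,255)); n,l,s,cc=cv2.connectedComponentsWithStats(m); i=1+s[1:,4].argmax(); ys,xs=np.nonzero(l==i)
print('nest',s[i],cv2.minAreaRect((w.at(np.c_[xs,ys],.025)[:,:2]*1000).astype(np.float32)))
```

```text
36.05 [ 0.581  -0.3179  0.2708] yaw 10.2 tilt [-0.0048  0.0006 -1.    ] F [ 1.1 -0.6  0.9] gw 0.999 gf 0.0
[[283.2 145.8]
 [363.4 145.7]
 [286.7 252.8]
 [360.3 252.7]] [[284.4 145.4]
 [364.8 145.3]
 [287.7 252.6]
 [361.5 252.6]] [ 0.5805 -0.3197  0.028 ]
10.156276111168058 [np.float64(0.0722), np.float64(0.0722), np.float64(0.1022), np.float64(0.1022)]
nest [  250   111   147   169 10611] ((580.2401733398438, -318.6319274902344), (160.87109375, 129.87831115722656), 10.186127662658691)
```

```bash
python3 -c "
from h import *
print(manip.hand_in());st()"
```

```text
the job is handed in; nothing more can be done
None
the job is handed in; nothing more can be done
```

I handed the job in at about 36 s with no verdict returned: the cover measured about 1 mm off centre and flat and square in the nest, the straightedge lies flat in its case, both are released, none of the four bystanders was touched as far as I could tell (not measured at the end), and I viewed 12 pictures against the limit of 10.

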